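# Lock the oil filter lid and hold the purge slide at the red band

### The arm

A 7-joint arm with a two-finger parallel gripper is mounted at the origin on the work surface. World frame = base frame: x ahead of the robot, y to its left, z up, the work surface at z = 0. Lengths are in m, angles in rad, forces in N, time in s.
With the tool pointing down it reaches from about 0.425 to 0.95 m from the base axis. Payload 4.7 kg.
Tool frame: the origin (TCP) lies midway between the tips of the shut fingers; the grasp point (between the pads) lies 19 mm behind it; z points along the fingers, y is the direction in which the jaws open and shut (so a half turn about z gives the same grasp; the last joint's range is limited). The gripper opens to 87 mm and grips with 3 to 60 N. Pads are 19 mm wide; open, the fingers measure 117 mm over their backs; the gripper's body (75 mm by 190 mm) begins 51 mm behind the grasp point.
Start: joints at [-1.312, 0.469, -0.049, 1.532, 0.024, 1.141, -0.082], TCP at [0.192, 0.647, 0.223] pointing down, gripper open.
Joint ranges: [-2.59, 2.59], [-0.33, 1.99], [-1.39, 1.29], [0.1, 2.45], [-1.04, 4.18], [0.21, 1.99], [-2.66, 2.66]. Speed limits (rad/s): [2.57, 2.57, 3.14, 3.14, 3.14, 3.14, 3.14].

### API

Orientations are given as a unit quaternion [w, x, y, z].
In Python, from plant import manip, eyes gives the robot as it stands. The module is installed in compiled form; this text tells all that it offers.
- The arm moves only by the tool apply_moves, never from a script. Its argument "series" is a list of rows, each a list of 2 entries, a list of its own where there are three numbers: the shift along the tool's x, y, z in mm, then the turn about the tool's z in rad. A call has 1 to 20 rows; each row is the pose to reach, as a shift and turn from the pose measured when the call began, along the tool's axes at that moment; what a row does not reach only later rows make up. A row lasts 1/12 s, in which the tool goes at most 41.7 mm and 7.16 degrees, less where a joint would pass 70% of its speed; a pose out of reach is approached as far as the arm can. A call with a gripper value outside its range is refused whole. "jaw" is the finger opening in mm, from 0 to 87, set as the call begins (left out, the last holds). The fingers move at their own pace and stop on an object; "squeeze" is the grip in N (left out, the last holds). Time passes only in rows, so rows that repeat a pose let the fingers close. It gives the time, the measured TCP pose, the force and the opening at its end, in the units of the state.
- manip.read_state(): the state, without advancing time (a new reading comes with each control period).
- eyes.snapshot(name): name is "side" or "top" or "wrist"; returns a dict with "image" (420x560x3 uint8, red, green, blue), "camera_matrix" (3x3 intrinsics, pixels), "rvec" (rotation vector, rad) and "tvec" (3), from world to camera coordinates, as OpenCV has them. Camera axes: x right, y down, z forward; pixel columns grow to the right and rows downward; lengths in m; the calibration is good to about 2 mm. The wrist camera is an equidistant fisheye: a pixel r from the principal point sees the ray r / f radians off the axis. A picture is of the moment at which its call begins. There is no depth.
- manip.job_done(): hands the job in, once; it reports no verdict.
The state is a dict: "clock": time; "qpos": joint angles; "joint_velocities": joint speeds; "joint_efforts": joint torques, N m; "ee_pos": TCP position; "eef_rot": TCP orientation; "wrist_force": force on the tool from outside, world axes, zero at the start; "torque": the same for the moment, N m; "finger_gap": finger opening in m.
Only numpy, scipy, OpenCV 4.12 (cv2) and the standard library are available. Lean on these libraries where they do the work, as an engineer would, in place of code of your own. Each camera call takes 0.05 s, during which the arm holds its last target.

### The job

On the steel filter unit, first turn the black turnbutton squarely across the edge of the white lid so that it secures it, leaving the lid shut. Then grip the blue handle of the spring-return purge slide, pull it out until the slide's pointer stands over the red band on the scale, and finish while still holding it there, since it springs back if released. Leave everything else on the bench where it stands.

Things in the scene. Friction and masses are not known exactly. Their poses are not given: they have to be found in the camera images.
- unit: Steel bench filter unit, fixed to the table: a low box 290 (x) x 200 (y) mm, top at 90 mm. Origin at table level; the box spans x -130 to +160 mm and y -100 to +100 mm about it. Its x axis points away from the robot (within 0.4 rad of world x), y to the left, z up. The white lid, the turnbutton and the slide are on its top: turnbutton and lid on the left half (+y), slide on the right half (-y). All directions below are in this frame.
- lid (a joint): White plastic lid 130 x 90 x 9 mm lying on the unit's top, hinged on its far (+x) edge; near edge at unit x = -35 mm, y from 0 to 90 mm, top 100 mm above the table. 0 = shut, positive = lifted (rad). It starts shut and gravity alone keeps it shut.
- turnbutton (a joint): Black turnbutton on a vertical pivot at unit x -65, y +45 mm, just on the robot's side of the lid. 0 = its long arm points to the unit's +y (left), clear of the lid; it turns clockwise seen from above; 1.571 rad = its stop, long arm pointing to +x, squarely across the lid's near edge. It starts between 0 and 0.35 and counts as securing the lid above 1.35. It stays where it is left (friction about 0.06 N m).
- turn_grip (a point): Grip point of the turnbutton, on the pivot axis, 131 mm above the table. Here an upright fin 12 mm thick, 44 mm long (along the arm) and 32 mm high, from 111 to 143 mm above the table, is to be gripped or pushed. The point's y axis points along the long arm.
- turn_tip (a point): End of the turnbutton's long arm, 52 mm from the pivot axis, 106 mm above the table, marked yellow. The arm is 18 mm wide and 10 mm thick.
- slide: The purge slide: an aluminium bar 150 x 31 x 14 mm on top of the unit, lying along the unit's x, that carries the blue handle at its end nearer the robot and the black pointer. It is pulled towards the unit's -x; home at the start (a spring drives it back), 75 mm of travel to the end stop. The spring pulls with about 6 N at home and 11 N at 50 mm, plus 0.5 N friction. Origin 42 mm straight below point handle, 90 mm above the table.
- handle (a point): Grip point of the blue handle, an upright tab 12 mm thick (along the unit's x, the pull direction), 40 mm wide (y), rising from 105 to 151 mm above the table; this point is in its middle at 132 mm. There are more than 50 mm free on both sides along x above the bar's top (105 mm).
- pointer (a point): Tip region of the thin black pointer (3 mm) on the slide's right side, fixed to the slide, 125 mm in +x and 31 mm in -y from the handle, 102 mm above the table. It travels over the white scale.
- band (a point): Centre of the red band on the white scale, 12 mm wide along the unit's x, on the unit's top 92 mm above the table; it is fixed during the run and lies 30 to 58 mm to the -x side of the pointer's home. Axes parallel to the unit's. The pointer is on the mark when its x in this frame is within 6 mm of 0.
- sample_cup: Bystander: small metal cup, 38 mm wide, 30 mm high, standing on the far edge of the unit's top. Origin under its base.
- bottle_a: Bystander: dark glass bottle, 68 mm wide, 235 mm high, to one side of the unit. Origin under its base.
- bottle_b: Bystander: dark glass bottle, 68 mm wide, 235 mm high, to one side of the unit. Origin under its base.
- jar: Bystander: small jar, 70 mm wide, 75 mm high, to the side. Origin under its base.
- tin: Bystander: green tin, 80 mm wide, 110 mm high, to the side. Origin under its base.
- brush: Bystander: brush, 170 mm long, lying on the bench nearer the robot on the left.
- cap_plug: Bystander: brass-coloured bottle cap, 32 mm wide, 22 mm high, on the bench nearer the robot on the right. Origin under its base.

How it is judged:
On the way, in this order (a step that is already met when the one before it is completed fails the run):
1. the turnbutton is turned across the shut lid (value of joint turnbutton above 1.35 rad and value of joint lid below 0.06 rad), for 0.2 s.
2. the slide is pulled out and its pointer held over the red band (x of pointer in the frame of band between -0.006 and 0.006 m and contact force between the fingers and slide above 3 N), for 0.5 s.
At the end, for the whole second after the job is handed in: The fingers still hold the slide (contact over 3 N), its pointer is within 6 mm of the middle of the red band (so over the 12 mm band) and at rest, the turnbutton is across the lid (over 1.35 rad of 1.571) and the lid is shut (under 0.06 rad) (all of step 1 and all of step 2 and linear speed of slide below 0.02 m/s); the arm keeps its last pose, push and grip.
It fails at once if a bystander is moved by more than 30 mm or knocked over (distance of any of sample_cup, bottle_a, bottle_b, jar, tin, brush, cap_plug from where it was at the start of the episode above 0.03 m or angle between any of sample_cup, bottle_a, bottle_b, jar, tin's own z axis and vertical above 0.6 rad).
It also fails if it takes over 48 s, if anything falls off the work surface, if the arm or the gripper's body presses on something with over 40 N, if the wrist force passes 120 N, or if a joint passes its speed limit or range.

## Working session

There is one attempt and no reset: what is moved stays moved. The work goes in short steps, Python scripts to look and compute and a tool call to move; the robot and the scene stay as the last step left them, time stands still between calls to the robot, and variables do not carry over. Pictures are saved under pics/ and viewed, and the job is handed in when it is done.

Besides the shell and the picture viewer there is one more tool, called after ">>>" as name([rows], argument=value, ...), one row to a line, values as JSON. apply_moves: Moves the arm, as the interface text tells. Its arguments: {"type":"object","properties":{"series":{"type":"array"},"jaw":{"type":"number"},"squeeze":{"type":"number"}},"required":["series"]}

```bash
mkdir -p pics; cat > h.py <<'E'
import numpy as np, cv2
from plant import manip, eyes
def snap(n,f):
    s=eyes.snapshot(n); cv2.imwrite('pics/'+f+'.png',s['image'][:,:,::-1]); 
    np.savez('pics/'+f+'.npz',**{k:np.asarray(s[k]) for k in s}); return s
def load(f): return dict(np.load('pics/'+f+'.npz'))
def proj(s,P): return cv2.projectPoints(np.float64(P).reshape(-1,1,3),s['rvec'],s['tvec'],s['camera_matrix'],None)[0].reshape(-1,2)
def back(s,uv,z):
    R=cv2.Rodrigues(s['rvec'])[0];t=np.asarray(s['tvec']).ravel();c=-R.T@t
    d=(R.T@np.linalg.inv(s['camera_matrix'])@np.c_[np.float64(uv).reshape(-1,2),np.ones(len(np.float64(uv).reshape(-1,2)))].T).T
    return c+d*((z-c[2])/d[:,2])[:,None]
E
python3 - <<'E'
from h import *
print({k:np.round(v,3) for k,v in manip.read_state().items()})
snap('top','t0');snap('side','s0')
E
```

```text
{'clock': np.float64(0.0), 'qpos': array([-1.312,  0.469, -0.049,  1.534,  0.024,  1.141, -0.082]), 'joint_velocities': array([-0.   ,  0.001, -0.   ,  0.   ,  0.001,  0.001, -0.001]), 'joint_efforts': array([-1.0000e-03, -5.0798e+01, -8.1000e-02, -2.3616e+01, -6.1000e-02,
        3.8000e-02,  0.0000e+00]), 'ee_pos': array([0.191, 0.647, 0.222]), 'eef_rot': array([-0.   ,  0.143,  0.99 , -0.001]), 'wrist_force': array([ 0.113, -0.298,  0.175]), 'torque': array([-0.042, -0.043, -0.001]), 'finger_gap': np.float64(0.087)}
```

View pics/t0.png

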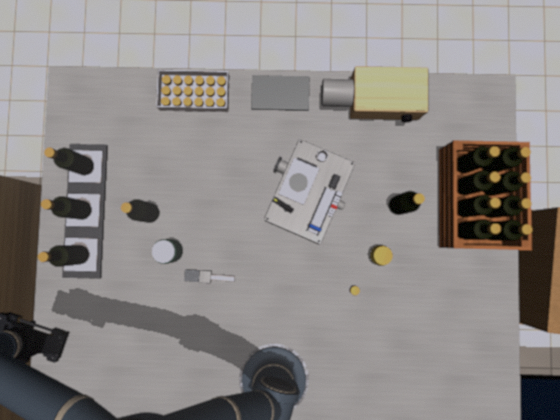

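View pics/s0.png

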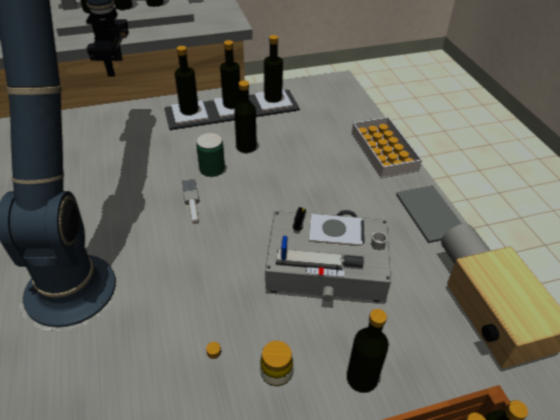

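The top view shows the unit around pixel (310,190), rotated clockwise. The side view shows it around (330,250). I'll zoom in to get corners.

```bash
python3 - <<'E'
from h import *
s=load('t0');i=s['image'][125:255,245:375,::-1];cv2.imwrite('pics/t0z.png',cv2.resize(i,(598,598),interpolation=cv2.INTER_CUBIC)) #4.6x
s=load('s0');i=s['image'][200:305,255:400,::-1];cv2.imwrite('pics/s0z.png',cv2.resize(i,None,fx=5.5,fy=5.5,interpolation=cv2.INTER_CUBIC))
print(back(load('t0'),[[310,190]],.09), proj(load('t0'),[[.5,0,0],[.6,0,0],[.5,.1,0]]))
E
```

```text
[[ 0.62807788 -0.10537475  0.09      ]] [[276.83565331 229.72792945]
 [277.45921441 200.63843217]
 [247.64117426 229.11165095]]
```

View pics/t0z.png

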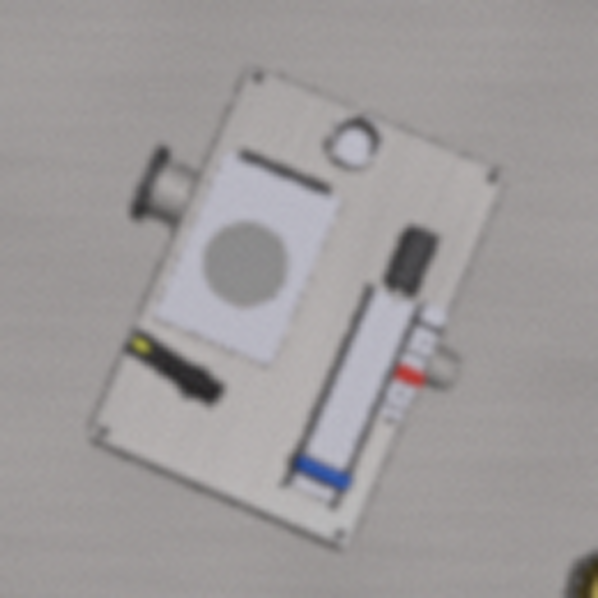

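View pics/s0z.png

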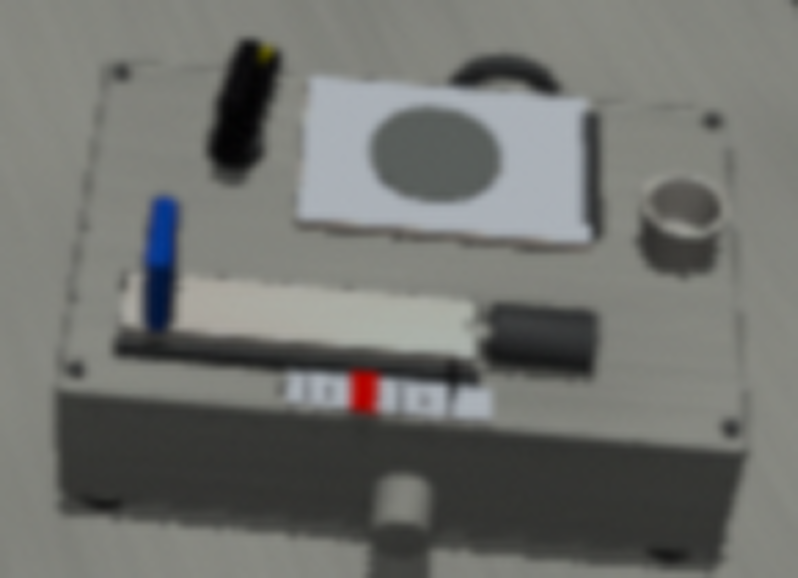

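```bash
cat > fit.py <<'E'
from h import *
from scipy.optimize import least_squares
T=load('t0');S=load('s0')
zt=lambda p:(np.float64(p)+.5)/4.6-.5+[245,125]
zs=lambda p:(np.float64(p)+.5)/5.5-.5+[255,200]
C=np.array([[.16,.1,.09],[.16,-.1,.09],[-.13,-.1,.09],[-.13,.1,.09]])
ct=zt([[252,68],[500,175],[345,547],[92,435]]); cs=zs([[728,105],[743,445],[60,392],[108,65]])
def W(p,X):
    c,s=np.cos(p[2]),np.sin(p[2]);X=np.float64(X).reshape(-1,3);return np.c_[p[0]+c*X[:,0]-s*X[:,1],p[1]+s*X[:,0]+c*X[:,1],X[:,2]]
def inv(p,P):
    P=P-[p[0],p[1],0];c,s=np.cos(p[2]),np.sin(p[2]);return np.c_[c*P[:,0]+s*P[:,1],-s*P[:,0]+c*P[:,1],P[:,2]]
f=lambda p:np.r_[(proj(T,W(p,C))-ct).ravel(),(proj(S,W(p,C))-cs).ravel()]
r=least_squares(f,[.62,-.1,-.4]);p=r.x
if __name__=='__main__':
    print(p,np.round(r.fun,2))
    for n,q in [('T',lambda p:np.r_[(proj(T,W(p,C))-ct).ravel()]),('S',lambda p:(proj(S,W(p,C))-cs).ravel())]:
        print(n,least_squares(q,p).x)
    print('band',inv(p,back(T,zt([[409,375]]),.092)),inv(p,back(S,zs([[364,392]]),.092)))
    print('handle top',inv(p,back(T,zt([[322,473]]),.151)),inv(p,back(S,zs([[165,200]]),.151)))
    print('ptr',inv(p,back(S,zs([[455,380]]),.102)))
    print('tip',inv(p,back(T,zt([[140,345]]),.111)),inv(p,back(S,zs([[266,52]]),.111)))
    print('fin?',inv(p,back(T,zt([[195,380]]),.143)))
    for X in [[-.065,.045,.131]]: print(W(p,X))
E
python3 fit.py
```

```text
[ 0.61024094 -0.09772149 -0.38294012] [-1.03 -0.81  1.81 -0.29  0.91  1.23 -1.4   1.07 -0.13  0.29  1.86  0.56
 -0.61 -0.71 -0.39 -1.39]
T [ 0.61129611 -0.09739232 -0.38723341]
S [ 0.60951677 -0.09820888 -0.37949871]
band [[ 0.00069551 -0.09030758  0.092     ]] [[-0.00156921 -0.08961197  0.092     ]]
handle top [[-0.09007807 -0.05752734  0.151     ]] [[-0.09075125 -0.04436663  0.151     ]]
ptr [[ 0.03550736 -0.08724465  0.102     ]]
tip [[-0.0554602   0.09016949  0.111     ]] [[-0.05499454  0.0904177   0.111     ]]
fin? [[-0.06541725  0.04506584  0.143     ]]
[[ 0.56676311 -0.03169364  0.131     ]]
```

Both views agree on the unit pose. The turnbutton starts at about 0.21 rad, and the pointer is about 35 mm from the band. Next I'll compute moves.

```bash
cat > g.py <<'E'
from h import *
from scipy.spatial.transform import Rotation as Ro
from fit import p,W,inv
def shift(target,yaw,st=None):
    """target world TCP, yaw of tool y"""
    st=st or manip.read_state();q=st['eef_rot'];R=Ro.from_quat(np.r_[q[1:],q[0]]).as_matrix()
    d=R.T@(np.float64(target).ravel()-st['ee_pos'])*1000
    cur=np.arctan2(R[1,1],R[0,1]); dy=(-(yaw-cur)+np.pi/2)%np.pi-np.pi/2
    print('shift',np.round(d,1),'turn',round(dy,3),'curyaw',round(cur,3),'tilt',np.round(R[:,2],4),'t',st['clock'],'F',np.round(st['wrist_force'],1),'gap',st['finger_gap'],'unit',np.round(inv(p,st['ee_pos'][None])*1000,1),'q7',st['qpos'][6]);return d,dy
E
python3 - <<'E'
from g import *
t=W(p,[-.065,.045,.30]);print(t);shift(t,p[2]-.21)
E
```

```text
[[ 0.56676311 -0.03169364  0.3       ]]
shift [-552.4 -544.1  -77.4] turn -1.266 curyaw 1.283 tilt [-4.0e-04 -1.7e-03 -1.0e+00] t 0.1 F [1.3 0.6 0.2] gap 0.08712244024593604 unit [[-666.6  534.   221.6]] q7 -0.08229222869751766
```

>>> apply_moves([
  [[0,0,-40],0],
  [[0,0,-77],0.05],
  [[-30,-30,-77],0.15],
  [[-58,-57,-77],0.27],
  [[-86,-85,-77],0.39],
  [[-114,-112,-77],0.51],
  [[-142,-140,-77],0.63],
  [[-170,-167,-77],0.75],
  [[-198,-195,-77],0.87],
  [[-226,-223,-77],0.99],
  [[-254,-250,-77],1.11],
  [[-282,-278,-77],1.23],
  [[-310,-305,-77],1.35],
  [[-338,-333,-77],1.47],
  [[-366,-360,-77],1.59],
  [[-394,-388,-77],1.71],
  [[-422,-415,-77],1.8],
  [[-450,-443,-77],1.85],
  [[-478,-470,-77],1.87],
  [[-506,-498,-77],1.876],
], jaw=45, squeeze=30)

```text
clock: 1.77
ee_pos: [0.5356, 0.0242, 0.2994]
eef_rot: [0.0, 0.883, 0.47, -0.001]
wrist_force: [0.5, 1.2, -0.0]
finger_gap: 0.0445
```

```bash
python3 - <<'E'
from g import *
shift(W(p,[-.065,.045,.28]),p[2]-.21);print(manip.read_state()['qpos'])
E
```

```text
shift [-28.9  57.1  19.5] turn -0.0 curyaw -0.593 tilt [-6.0e-04 -1.3e-03 -1.0e+00] t 1.7667 F [ 0.5  1.2 -0. ] gap 0.044473604880584605 unit [[-114.8   85.2  299.4]] q7 -0.5905478744256427
[-0.63933347  0.19108705  0.60860905  1.78685874 -0.11543897  1.20026573
 -0.59054787]
```

>>> apply_moves([
  [[-14,28,10],0],
  [[-29,57,20],0],
  [[-29,57,20],0],
  [[-29,57,20],0],
])

```text
clock: 2.1
ee_pos: [0.5663, -0.0338, 0.2784]
eef_rot: [0.0, 0.884, 0.468, -0.002]
wrist_force: [-0.4, 0.4, -0.4]
finger_gap: 0.0454
```

```bash
python3 - <<'E'
from g import *
shift(W(p,[-.065,.045,.116]),p[2]-.21)
snap('wrist','w1')
i=cv2.imread('pics/w1.png');cv2.imwrite('pics/w1b.png',cv2.resize(i,(800,600)))
E
```

```text
shift [  2.6  -0.6 162.4] turn -0.005 curyaw -0.598 tilt [-0.0029 -0.0025 -1.    ] t 2.1 F [-0.4  0.4 -0.4] gap 0.04542360951128595 unit [[-64.7  42.8 278.4]] q7 -0.4350329412616133
```

View pics/w1b.png

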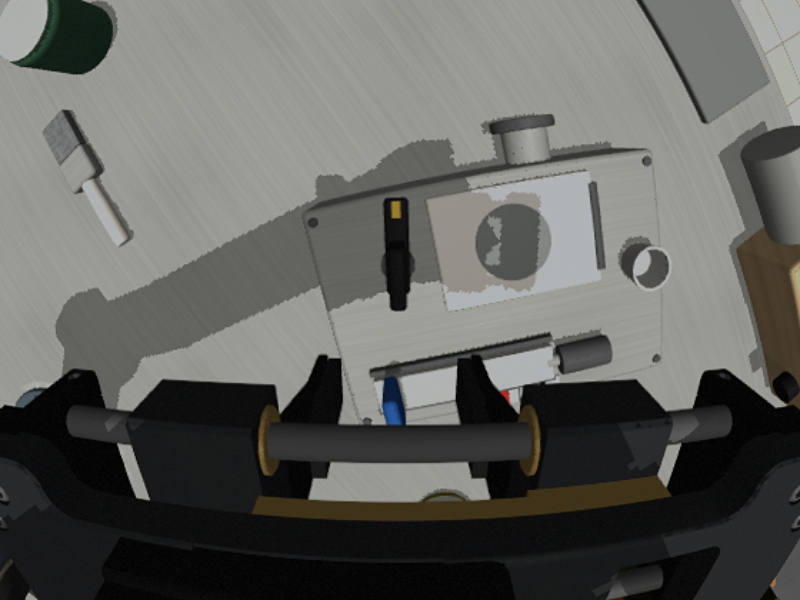

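The wrist view shows the turnbutton arm vertical, with its yellow tip at (396,210), the fin at about (398,275), the lid's near corners at (427,197) and (447,311), and the unit corners visible. I'll cross-check the pose from these points.

```bash
cat >> g.py <<'E'
def backf(s,uv,z):
    R=cv2.Rodrigues(s['rvec'])[0];t=np.asarray(s['tvec']).ravel();c=-R.T@t
    n=cv2.fisheye.undistortPoints(np.float64(uv).reshape(-1,1,2),s['camera_matrix'],np.zeros(4)).reshape(-1,2)
    d=np.c_[n,np.ones(len(n))]@R
    return c+d*((z-c[2])/d[:,2])[:,None]
E
python3 - <<'E'
from g import *
s=load('w1');k=lambda q:(np.float64(q)+.5)*.7-.5
for n,uv,z in [('lid near L/R, exp -35,90/-35,0',[[427,197],[447,311]],.1),('lid far L',[[590,170]],.1),('corners nl fl fr',[[305,212],[651,150],[660,372]],.09),('tip exp',[[396,210]],.111),('arm/fin ends',[[398,200]],.111),('fin ends top',[[398,309]],.13)]:
    print(n,np.round(inv(p,backf(s,k(uv),z))*1000,1).tolist())
E
```

```text
lid near L/R, exp -35,90/-35,0 [[-33.5, 92.1, 100.0], [-35.7, 2.5, 100.0]]
lid far L [[94.5, 90.2, 100.0]]
corners nl fl fr [[-126.2, 100.5, 90.0], [157.8, 98.3, 90.0], [155.7, -106.5, 90.0]]
tip exp [[-57.3, 88.7, 111.0]]
arm/fin ends [[-54.4, 95.4, 111.0]]
fin ends top [[-70.3, 22.3, 130.0]]
```

>>> apply_moves([
  [[3,-1,38],0],
  [[3,-1,76],0],
  [[3,-1,110],0],
  [[3,-1,135],0],
  [[3,-1,150],0],
  [[3,-1,160],0],
  [[3,-1,162],0],
  [[3,-1,162],0],
])

```text
clock: 2.82
ee_pos: [0.5668, -0.0278, 0.117]
eef_rot: [-0.0, 0.883, 0.47, -0.001]
wrist_force: [-0.0, 0.0, -0.3]
finger_gap: 0.0449
```

```bash
python3 - <<'E'
from g import *
shift(W(p,[-.065,.045,.116]),p[2]-.21)
snap('side','s2')
i=cv2.imread('pics/s2.png')[170:310,230:400];cv2.imwrite('pics/s2b.png',cv2.resize(i,None,fx=4.2,fy=4.2))
E
```

```text
shift [-3.2  2.1  1. ] turn 0.0 curyaw -0.593 tilt [-2.2e-03 -7.0e-04 -1.0e+00] t 2.8167 F [-0.   0.  -0.3] gap 0.04489985830688452 unit [[-66.4  48.6 117. ]] q7 -0.3199814974911245
```

View pics/s2b.png

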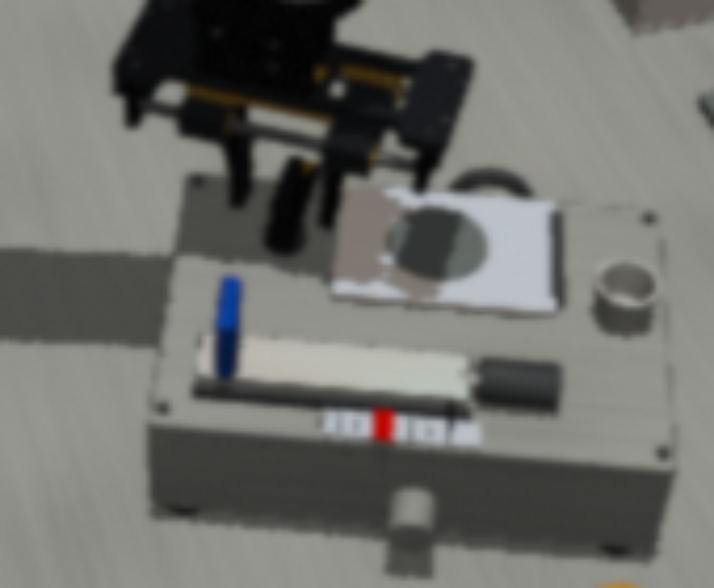

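The fingers straddle the fin, at about (238,190) and (330,200). I'll centre the tool and close.

>>> apply_moves([
  [[-3,2,1],0],
  [[-3,2,1],0],
  [[-3,2,1],0],
  [[-3,2,1],0],
])

```text
clock: 3.2
ee_pos: [0.5678, -0.0319, 0.1174]
eef_rot: [0.0, 0.883, 0.469, 0.0]
wrist_force: [0.5, -0.3, -0.4]
finger_gap: 0.045
```

>>> apply_moves([
  [[0,0,0],0],
  [[0,0,0],0],
  [[0,0,0],0],
  [[0,0,0],0],
  [[0,0,0],0],
  [[0,0,0],0],
], jaw=0, squeeze=25)

```text
clock: 3.7
ee_pos: [0.567, -0.0314, 0.1173]
eef_rot: [-0.001, 0.883, 0.469, -0.0]
wrist_force: [-6.7, 5.0, 4.8]
finger_gap: 0.0131
```

```bash
python3 - <<'E'
from g import *
shift(W(p,[-.065,.045,.116]),p[2]-.21)
E
```

```text
shift [-0.4 -0.1  1.3] turn -0.0 curyaw -0.593 tilt [-1.5e-03  7.0e-04 -1.0e+00] t 3.7 F [-6.7  5.   4.8] gap 0.013077210365741002 unit [[-64.8  45.4 117.3]] q7 -0.3124998574893462
```

>>> apply_moves([
  [[0,0,0],0.05],
  [[0,0,0],0.15],
  [[0,0,0],0.25],
  [[0,0,0],0.35],
  [[0,0,0],0.45],
  [[0,0,0],0.55],
  [[0,0,0],0.65],
  [[0,0,0],0.75],
  [[0,0,0],0.85],
  [[0,0,0],0.95],
  [[0,0,0],1.05],
  [[0,0,0],1.15],
  [[0,0,0],1.25],
  [[0,0,0],1.32],
  [[0,0,0],1.36],
  [[0,0,0],1.36],
  [[0,0,0],1.36],
  [[0,0,0],1.36],
])

```text
clock: 5.2
ee_pos: [0.5666, -0.0309, 0.1173]
eef_rot: [-0.001, 0.982, -0.19, -0.001]
wrist_force: [-3.3, 1.8, 4.4]
finger_gap: 0.0118
```

```bash
python3 - <<'E'
from g import *
shift(W(p,[-.065,.045,.116]),p[2]-np.pi/2);print(manip.read_state()['torque'])
snap('side','s3');snap('wrist','w3')
i=cv2.imread('pics/s3.png')[170:310,230:400];cv2.imwrite('pics/s3b.png',cv2.resize(i,None,fx=4.2,fy=4.2))
E
```

```text
shift [0.4 0.7 1.3] turn 0.001 curyaw -1.952 tilt [-0.0025  0.0018 -1.    ] t 5.2 F [-3.3  1.8  4.4] gap 0.011751934915976684 unit [[-65.4  45.7 117.3]] q7 -1.438421380854949
[ 0.41095106  0.73704794 -0.1313042 ]
```

View pics/s3b.png

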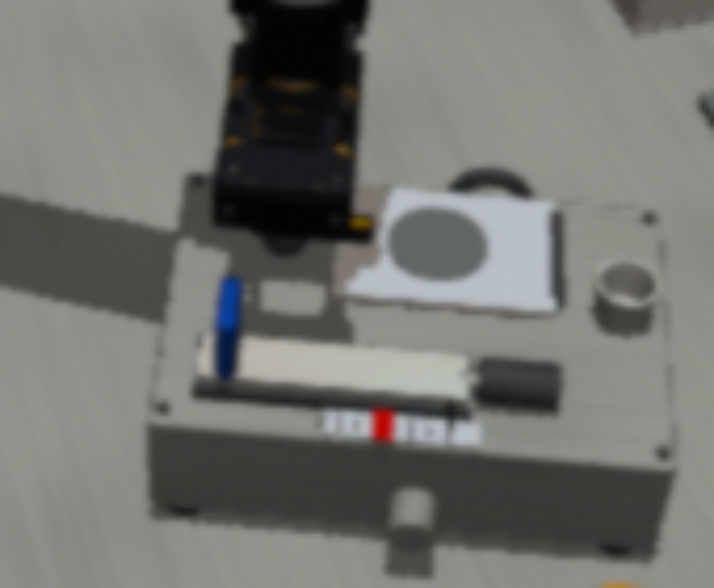

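View pics/w3.png

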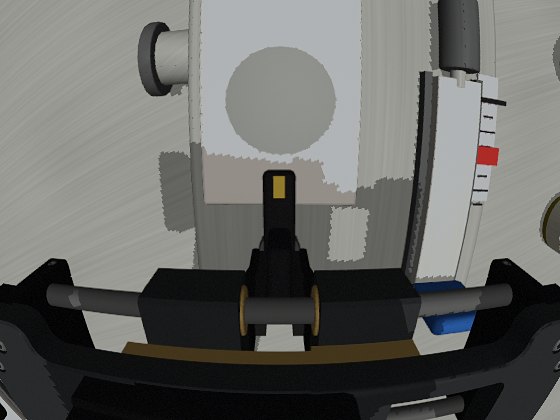

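The arm lies across the lid, with its tip at (279,187). The band is at (487,156) and the pointer at (495,102). I'll measure the travel, then release and rise.

```bash
python3 - <<'E'
from g import *
s=load('w3')
for n,uv,z in [('tip',[[279,187]],.111),('band',[[487,156]],.092),('ptr',[[488,101],[505,103]],.103),('band edges',[[487,148],[487,164]],.092)]:
    print(n,np.round(inv(p,backf(s,uv,z))*1000,1).tolist())
E
```

```text
tip [[-21.9, 46.0, 111.0]]
band [[-2.7, -92.8, 92.0]]
ptr [[33.1, -82.0, 103.0], [33.8, -96.3, 103.0]]
band edges [[2.7, -92.1, 92.0], [-8.1, -93.6, 92.0]]
```

>>> apply_moves([
  [[0,0,0],0],
  [[0,0,0],0],
  [[0,0,0],0],
  [[0,0,0],0],
  [[0,0,-20],0],
  [[0,0,-50],0],
  [[0,0,-80],0],
  [[0,0,-110],0],
  [[0,0,-110],0],
], jaw=45)

```text
clock: 6.05
ee_pos: [0.5705, -0.0327, 0.2328]
eef_rot: [-0.002, 0.982, -0.19, 0.004]
wrist_force: [0.7, 0.0, -0.8]
finger_gap: 0.0449
```

```bash
python3 - <<'E'
from g import *
shift(W(p,[-.090,-.056,.227]),p[2])
snap('wrist','w4')
E
```

```text
shift [-28.9 101.4   5.1] turn -1.57 curyaw -1.953 tilt [ 0.0082  0.0016 -1.    ] t 6.05 F [ 0.7  0.  -0.8] gap 0.044897512866334366 unit [[-61.2  45.4 232.8]] q7 -1.5521592580778982
```

View pics/w4.png

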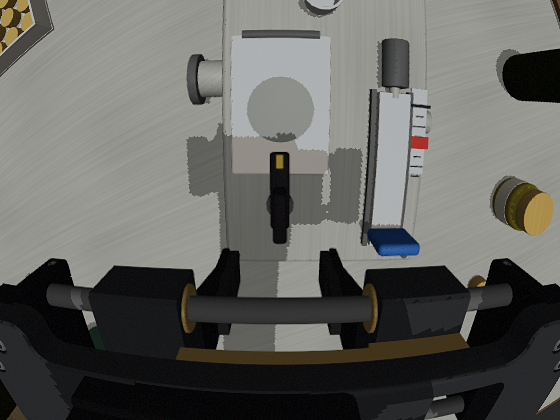

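The turnbutton stays across the lid (tip at (279,160)). The pointer is at (424,107), the band at (419,142) and the blue handle at (394,245). I'll move above the handle.

>>> apply_moves([
  [[-3,8,0],-0.12],
  [[-5,16,0],-0.24],
  [[-7,24,0],-0.36],
  [[-9,32,0],-0.48],
  [[-11,40,0],-0.6],
  [[-13,48,0],-0.72],
  [[-15,56,0],-0.84],
  [[-17,64,0],-0.96],
  [[-19,72,0],-1.08],
  [[-21,80,0],-1.2],
  [[-23,86,0],-1.32],
  [[-26,94,3],-1.44],
  [[-28,99,5],-1.54],
  [[-29,101,5],-1.57],
  [[-29,101,5],-1.57],
  [[-29,101,5],-1.57],
])

```text
clock: 7.43
ee_pos: [0.5041, -0.1148, 0.224]
eef_rot: [-0.0, 0.829, 0.559, 0.002]
wrist_force: [0.3, 0.2, 0.2]
finger_gap: 0.0451
```

```bash
python3 - <<'E'
from g import *
shift(W(p,[-.0905,-.056,.114]),p[2])
s=snap('top','t5');i=s['image'][125:255,245:375,::-1];cv2.imwrite('pics/t5z.png',cv2.resize(i,(598,598),interpolation=cv2.INTER_CUBIC))
snap('wrist','w5')
E
```

```text
shift [ -0.8   1.4 110. ] turn -0.001 curyaw -0.384 tilt [ 0.0031  0.0022 -1.    ] t 7.4333 F [0.3 0.2 0.2] gap 0.04514819316464315 unit [[-92.1 -55.5 224. ]] q7 -0.039674453320201336
```

View pics/w5.png

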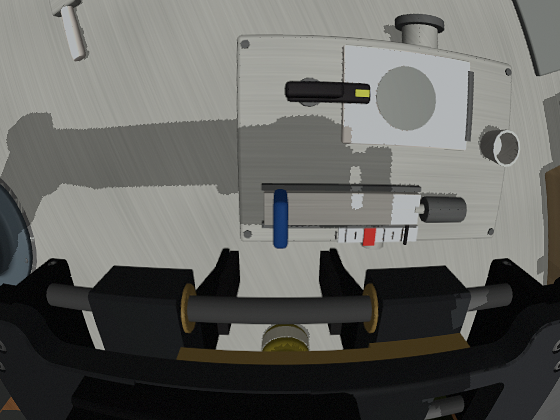

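The handle at (280,217) sits midway between the fingers (columns 235 and 325). The pointer is at (405,237) and the band at (369,237). I'll measure those, then descend.

```bash
python3 - <<'E'
from g import *
s=load('w5')
for n,uv,z in [('tip',[[363,93]],.111),('band edges',[[363,237],[375,237]],.092),('ptr',[[405,236]],.102),('handle top mid/far end',[[280.5,192],[280.5,217]],.151)]:
    print(n,np.round(inv(p,backf(s,uv,z))*1000,1).tolist())
E
```

```text
tip [[-20.7, 46.2, 111.0]]
band edges [[-7.9, -92.2, 92.0], [4.8, -92.4, 92.0]]
ptr [[33.5, -87.9, 102.0]]
handle top mid/far end [[-90.9, -31.1, 151.0], [-90.9, -50.8, 151.0]]
```

>>> apply_moves([
  [[-1,1,35],0],
  [[-1,1,65],0],
  [[-1,1,90],0],
  [[-1,1,103],0],
  [[-1,1,109],0],
  [[-1,1,110],0],
  [[-1,1,110],0],
  [[-1,1,110],0],
])

```text
clock: 8.2
ee_pos: [0.5064, -0.1158, 0.1153]
eef_rot: [0.001, 0.829, 0.56, 0.003]
wrist_force: [0.4, -0.4, -0.2]
finger_gap: 0.0447
```

```bash
python3 - <<'E'
from g import *
shift(W(p,[-.0905,-.056,.114]),p[2])
E
```

```text
shift [-0.4 -0.9  1.3] turn -0.0 curyaw -0.383 tilt [ 0.0057  0.0018 -1.    ] t 8.2 F [ 0.4 -0.4 -0.2] gap 0.04474294871274361 unit [[-89.6 -55.6 115.3]] q7 0.09365652763676581
```

>>> apply_moves([
  [[0,-1,1],0],
  [[0,-1,1],0],
  [[0,-1,1],0],
  [[0,-1,1],0],
  [[0,-1,1],0],
  [[0,-1,1],0],
  [[0,-1,1],0],
], jaw=0, squeeze=40)

```text
clock: 8.78
ee_pos: [0.5053, -0.1154, 0.1144]
eef_rot: [0.001, 0.829, 0.559, 0.003]
wrist_force: [-0.0, 0.2, 1.5]
finger_gap: 0.0118
```

```bash
python3 - <<'E'
from g import *
shift(W(p,[-.0905-.0355,-.0556,.1153]),p[2])
E
```

```text
shift [ -0.1 -35.3  -1.1] turn -0.001 curyaw -0.384 tilt [ 0.0054  0.0021 -1.    ] t 8.7833 F [-0.   0.2  1.5] gap 0.011768321501029537 unit [[-90.7 -55.6 114.4]] q7 0.09365291196743515
```

>>> apply_moves([
  [[0,-3,0],0],
  [[0,-8,0],0],
  [[0,-13,0],0],
  [[0,-18,0],0],
  [[0,-23,0],0],
  [[0,-28,0],0],
  [[0,-32,0],0],
  [[0,-35,0],0],
  [[0,-36,0],0],
  [[0,-36,0],0],
  [[0,-36,0],0],
  [[0,-36,0],0],
])

```text
clock: 9.78
ee_pos: [0.4745, -0.1028, 0.1144]
eef_rot: [0.003, 0.829, 0.559, 0.004]
wrist_force: [7.8, -3.4, -8.1]
finger_gap: 0.0119
```

```bash
python3 - <<'E'
from g import *
shift(W(p,[-.0905-.0355,-.0556,.1153]),p[2])
snap('wrist','w6');snap('side','s6')
i=cv2.imread('pics/s6.png')[200:305,255:400];cv2.imwrite('pics/s6b.png',cv2.resize(i,None,fx=5.5,fy=5.5,interpolation=cv2.INTER_CUBIC))
i=cv2.imread('pics/w6.png')[20:260,230:510];cv2.imwrite('pics/w6b.png',cv2.resize(i,None,fx=2.5,fy=2.5,interpolation=cv2.INTER_CUBIC))
E
```

```text
shift [-0.2 -2.  -0.9] turn -0.001 curyaw -0.384 tilt [ 1.120e-02 -7.000e-04 -9.999e-01] t 9.7833 F [ 7.8 -3.4 -8.1] gap 0.011893889189814212 unit [[-124.   -55.4  114.4]] q7 0.05666692311634854
```

View pics/s6b.png

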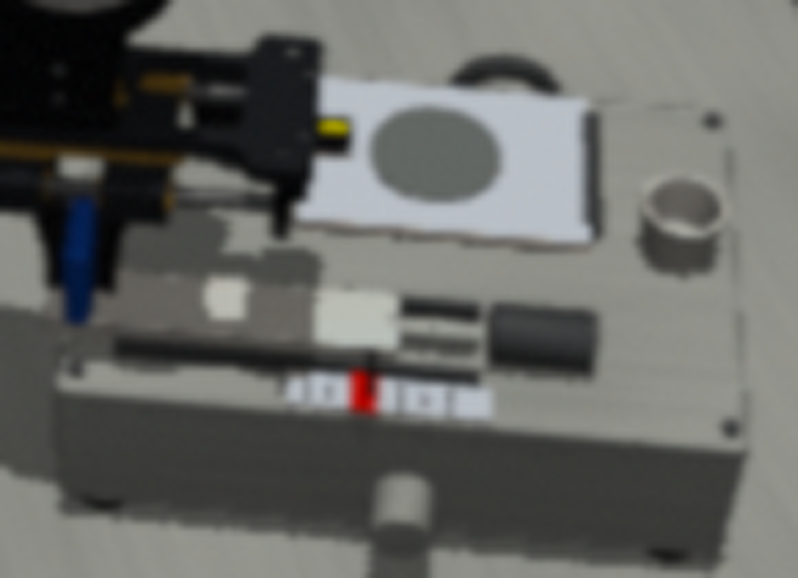

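View pics/w6b.png

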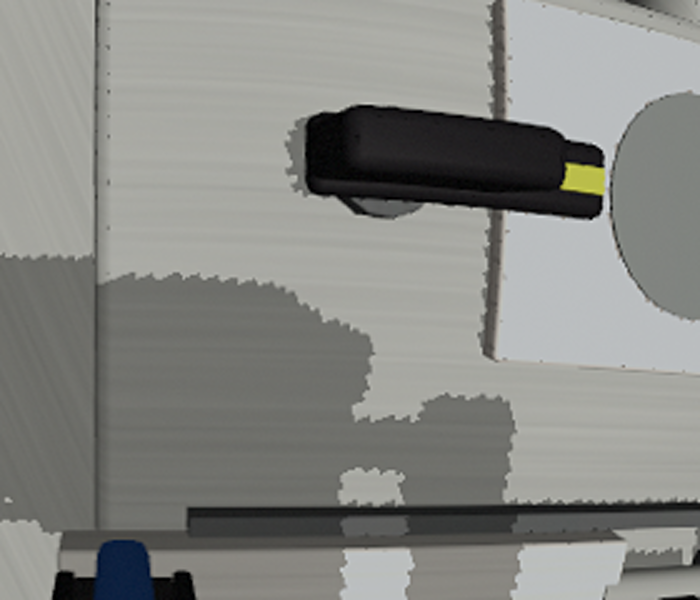

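The pointer is now over the right part of the red band in the side view, at (372,375). I'll zoom in to measure it.

```bash
python3 - <<'E'
from g import *
i=cv2.imread('pics/s6.png')[258:280,300:350];cv2.imwrite('pics/s6c.png',cv2.resize(i,None,fx=16,fy=16,interpolation=cv2.INTER_NEAREST))
S=load('s6');
# predicted px for pointer tip line at various unit x offsets, and band centre
for x in (33.5,2,0,-2): print(x,((proj(S,W(p,[[x/1000,-.078,.102],[x/1000,-.095,.102]]))-[300,258]+.5)*16).round(0).tolist())
print('band',((proj(S,W(p,[[.004,-.09,.092],[-.002,-.09,.092],[-.008,-.09,.092]]))-[300,258]+.5)*16).round(0).tolist())
E
```

```text
33.5 [[592.0, 128.0], [590.0, 220.0]]
2 [[373.0, 109.0], [369.0, 201.0]]
0 [[359.0, 108.0], [355.0, 200.0]]
-2 [[346.0, 107.0], [341.0, 199.0]]
band [[379.0, 219.0], [337.0, 216.0], [296.0, 212.0]]
```

View pics/s6c.png

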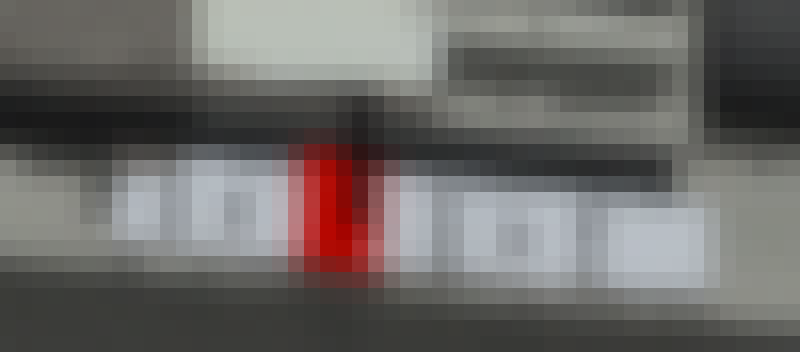

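The pointer is at column about 362, and the band centre is at column 337, so about 2.5 mm more is needed. The arm sags roughly 2.7 mm under the spring, so I'll command about 5 mm.

>>> apply_moves([
  [[0,-2,0],0],
  [[0,-4,0],0],
  [[0,-5,0],0],
  [[0,-5,0],0],
  [[0,-5,0],0],
  [[0,-5,0],0],
  [[0,-5,0],0],
  [[0,-5,0],0],
])

```text
clock: 10.55
ee_pos: [0.4722, -0.1018, 0.1144]
eef_rot: [0.006, 0.829, 0.559, 0.006]
wrist_force: [7.2, -3.2, -8.4]
finger_gap: 0.0121
```

```bash
python3 - <<'E'
from g import *
shift(W(p,[-.0905-.0355,-.0556,.1153]),p[2])
snap('side','s7')
i=cv2.imread('pics/s7.png')[258:280,300:350];cv2.imwrite('pics/s7c.png',cv2.resize(i,None,fx=16,fy=16,interpolation=cv2.INTER_NEAREST))
t=snap('top','t7')['image'][125:255,245:375,::-1];cv2.imwrite('pics/t7z.png',cv2.resize(t,(598,598),interpolation=cv2.INTER_CUBIC))
E
```

```text
shift [-0.2  0.6 -0.9] turn -0.001 curyaw -0.384 tilt [ 0.0161 -0.0034 -0.9999] t 10.55 F [ 7.2 -3.2 -8.4] gap 0.012052860387410708 unit [[-126.5  -55.4  114.4]] q7 0.050543163947484086
```

View pics/s7c.png

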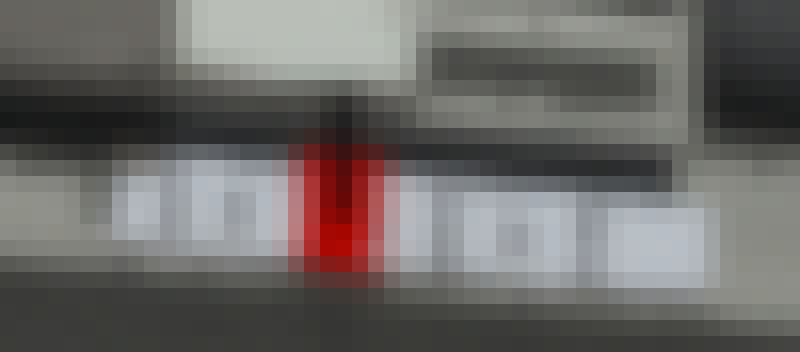

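View pics/t7z.png

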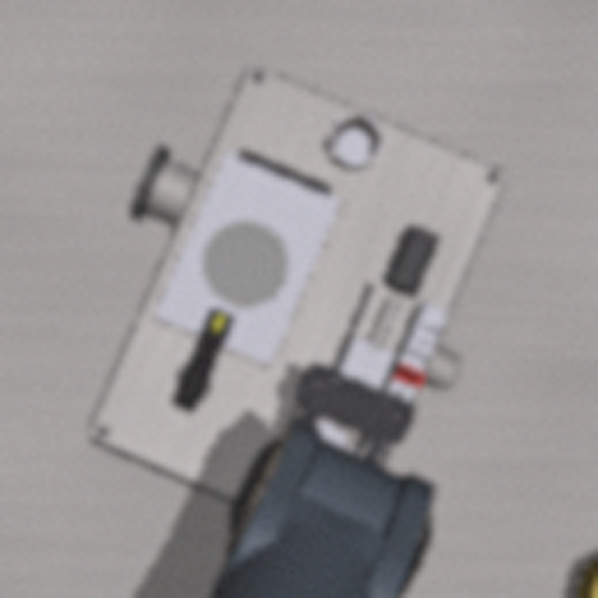

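The pointer is now centred on the band in both views, at column 344 against a band centre of about 340 in the side crop. The turnbutton still lies squarely across the lid. The cameras also let time pass while holding, so I'll use them to check that nothing creeps.

```bash
python3 - <<'E'
from g import *
for k in range(3):
    for _ in range(5): eyes.snapshot('top')
    st=manip.read_state();print(st['clock'],np.round(inv(p,st['ee_pos'][None])*1000,2),np.round(st['wrist_force'],1),st['finger_gap'],abs(st['joint_velocities']).max())
snap('side','s8');snap('wrist','w8')
i=cv2.imread('pics/s8.png')[258:280,300:350];cv2.imwrite('pics/s8c.png',cv2.resize(i,None,fx=16,fy=16,interpolation=cv2.INTER_NEAREST))
a=load('s0')['image'].astype(int);b=load('s8')['image'].astype(int)
E
```

```text
10.9 [[-126.48  -55.39  114.42]] [ 8.1 -3.4 -9.2] 0.011340762118541124 0.0015938709774173832
11.15 [[-126.5   -55.39  114.43]] [ 8.8 -3.2 -9.6] 0.012109429353446015 0.00117030298553373
11.4 [[-126.5   -55.41  114.41]] [ 8.4 -2.3 -8.6] 0.011889670092254128 0.002642601987911318
```

View pics/s8c.png

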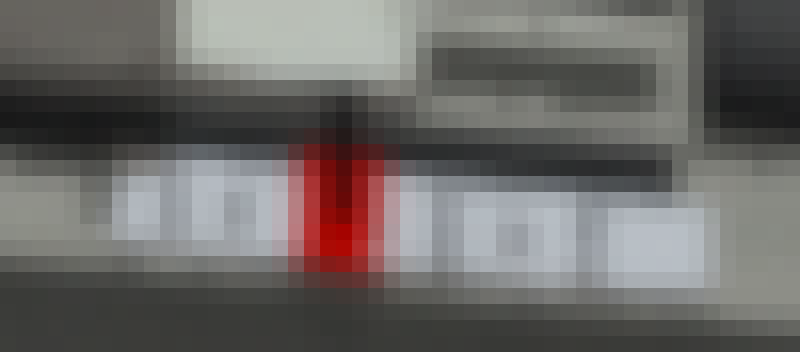

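View pics/s8.png

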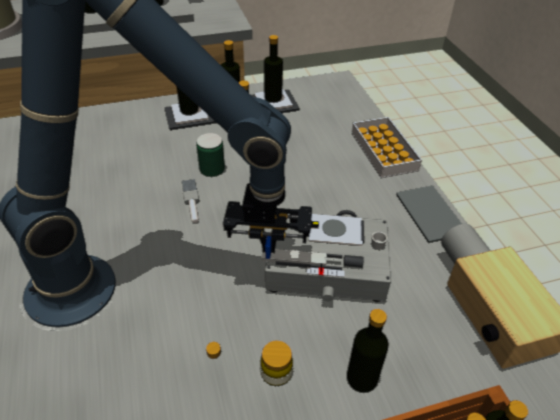

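The hold is steady with no creep, the pointer is mid-band, and the bystanders I can see haven't moved. Handing in.

```bash
python3 -c "
from plant import manip; print(manip.job_done())"
```

```text
the job is handed in; nothing more can be done
None
```

I turned the black turnbutton about 1.36 rad clockwise, so it lies squarely across the edge of the shut lid. I then gripped the blue handle at 40 N, pulled the slide out about 36 mm, and handed the job in at about 11.5 s while still holding it.

- **Turnbutton and lid:** camera views after the release, and again after the pull, show the yellow tip about 44 mm over from the pivot in unit +x. The lid looked flat and shut.
- **Pointer:** it stands within about 1 mm of the middle of the red band in the side view. The camera calibration is good to about 2 mm, against a 6 mm tolerance. My first pull stopped about 2.5 mm short because the spring held the arm back, so I corrected it.
- **Hold:** the tool position changed by less than 0.05 mm over the last 0.5 s of checks. The finger opening stayed near 12 mm, matching the handle's thickness, and the wrist force was steady at about 12 N.
- **Bystanders:** the ones visible in the last side picture looked unmoved. By then the arm partly hid bottle_a in that view, so I did not check it separately.

No check failed. The finger contact force and the two joint angles were inferred from pictures and the gripper readings, because the state does not report them.

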